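# Bolt the router pallet home

## Robot

A 6-joint arm with a two-finger parallel gripper is mounted at the origin on the work surface. World frame = base frame: x ahead of the robot, y to its left, z up, the work surface at z = 0. Lengths are in m, angles in rad, forces in N, time in s.
With the tool pointing down it reaches from about 0.3 to 0.85 m from the base axis. Payload 4.2 kg.
Tool frame: the origin (TCP) lies at the very end of the fingers, on their centre line; the grasp point (between the pads) lies tcp_to_grasp behind it (tcp_to_grasp is the distance from the TCP to the grasp point, in m); z points along the fingers, y is the direction in which the jaws open and shut (so a half turn about z gives the same grasp; the last joint's range is limited). The gripper opens to 91 mm and grips with 3 to 60 N. Pads are 32 mm wide; open, the fingers measure 118 mm over their backs; the gripper's body (76 mm by 178 mm) begins 60 mm behind the grasp point.
Start: joints at [-1.174, 0.32, 1.565, -0, 1.257, -0.02], TCP at [0.233, -0.526, 0.214] pointing down, gripper open.
Joint ranges: [-3.11, 3.11], [-0.84, 2.01], [0.21, 2.61], [-1.34, 4.49], [0.05, 2.63], [-2.56, 2.56]. Speed limits (rad/s): [2.57, 2.57, 3.14, 3.14, 3.14, 3.14].

## Interface

Orientations are given as a rotation vector (axis times angle).
In Python, from rig import * gives the robot as it stands. Calls block until the motion is done:
- move_ptp(position, orientation): joint-space move of the TCP to a pose.
- move_straight(position, rot=None, max_speed=0.15, f_stop=None): straight line of the TCP; rot=None keeps the orientation; max_speed is the mean speed in m/s. With f_stop (N) it stops when the force on the tool has changed by that much, and returns True; else False.
- movej(angles): joint-space move.
- open_gripper() and gripper_close(grip_force=None): open the fingers fully, or close them until they stop; grip_force is the grip in N (None keeps the last).
- hold(seconds).
- ik(position, orientation): joint angles nearest the present ones, or None.
- snapshot(name): name is "scene" or "top" or "wrist"; returns a dict with "image" (400x640x3 uint8, blue, green, red), "fx", "fy", "cx", "cy" (pixels), "R" (3x3) and "t" (3): a world point X has camera coordinates R X + t; the wrist camera has in their place "T_tool_cam" (4x4, takes a point from camera to tool coordinates, whose origin is the TCP and whose axes are the flange's). Camera axes: x right, y down, z forward; pixel columns grow to the right and rows downward; lengths in m; the calibration is good to about 2 mm. A picture is of the moment at which its call begins: read the wrist's pose just before it. There is no depth.
A pose or a line that the arm cannot do raises IKError and nothing moves.
- sign_off(): hands the job in, once; it reports no verdict.
Readings, each from a call of its own:
- current_t(): time.
- current_joint_positions(): joint angles.
- current_qd(): joint speeds.
- current_joint_torque(): joint torques, N m.
- current_tool_pos(): TCP position.
- current_orientation(): TCP orientation.
- current_wrist_force(): force on the tool from outside, world axes, zero at the start.
- current_wrist_torque(): the same for the moment, N m.
- current_width(): finger opening in m.
Only numpy, scipy, OpenCV 4.12 (cv2) and the standard library are available. Lean on these libraries where they do the work, as an engineer would, in place of code of your own. Each camera call takes 0.05 s, during which the arm holds its last target.

## Task

Lock the work pallet to the router bed with its slide bolt: lift the red-knobbed handle out of its home notch, slide the bolt through the pallet's blue lug to the end stop, and drop the handle fully down into the far notch there. The yellow stop plate is set afresh for every job, so find the stop by feel and meet it gently, without ramming or forcing the handle against the notch plates; leave the tools and parts lying around where they are.

Things in the scene. Friction and masses are not known exactly. Their poses are not given: they have to be found in the camera images.
- latch: The fixed latch. Origin: on the table right under the bolt's axis, level along the bolt with the middle of the home notch. y runs along the bolt in the locking direction, x away from the robot's side to the pallet, z up. The bolt's axis is parallel to y, 40 mm above the origin. Base: x -26 to +20 mm, 22 mm high; steel straps over the bolt at y -83 to -22 mm, 54 mm high.
- comb: The notch plates on the latch base; same origin and axes as latch. Steel plate with the home notch (13 mm wide, centred at y = 0), yellow plate with the far notch (13 mm wide), whose far side is the end stop. The yellow plate's place differs every time and this pose does not tell it: the stop is met at a bolt of 0.052 to 0.080 m. Over 20 N of the handle on the plates is forcing.
- ridge (a point): Top corner of the ridge between the two notches, beside the home notch. Ridge: x -24 to -16 mm of the latch, 62 mm high; the shank passes over it only with handle above about 0.77 rad. The yellow stop wall: x -24 to +10 mm, 6 mm thick, 74 mm high, rigid. With the 9 mm shank against it the handle is over the far notch and can go straight down; 4 mm of play, back from the stop.
- knob (a point): Centre of the red knob, a flat-ended cylinder 22 mm thick, 24 mm long along the bolt, 65 mm from the bolt's axis on a 9 mm steel shank square to the bolt. Down in a notch the handle leans to the latch's -x at 20 degrees above level: knob 61 mm from the axis, 62 mm above the table. Lifted, it swings on a circle about the bolt's axis. 25 mm free beside and below it.
- lug (a point): Middle of the 20 mm hole of the pallet's blue lug, on the bolt's axis, 101 mm from the home notch in the locking direction. Lug: 12 mm thick along the bolt, 36 mm wide, 60 mm high. The bolt, 14 mm thick, runs freely through it.
- pallet (a point): Middle of the top of the fixed plywood pallet, 190 x 300 x 18 mm, behind the latch; a dark board on it reaches 34 mm above the table.
- bolt (a joint): Travel of the bolt along the latch's y, in m: 0 with the handle in the middle of the home notch, grows as it slides into the lug. Rubs with about 2 N.
- handle (a joint): Turn of the handle about the bolt's axis, in rad: 0 down in a notch, growing as it is lifted to 1.31 (its limit, 5 degrees past upright); 1.22 is upright. Turns easily: it falls down on the robot's side by itself if let go before upright.
- nut: Bystander: black steel collet nut, 28 mm wide, 20 mm high, on the pallet's dark board. Origin under its middle. Not to be disturbed.
- puck: Bystander: brass touch-off disc, 36 mm wide, 14 mm high, on the pallet's dark board. Origin under its middle. Not to be disturbed.
- wrench: Bystander: steel wrench, 150 mm, lying on the table on the robot's side of the latch. Not to be disturbed.
- brush: Bystander: bench brush, 180 mm. Not to be disturbed.
- cup: Bystander: grey cup, 76 mm wide, 85 mm high. Origin under its middle. Not to be disturbed.
- oiler: Bystander: white bottle, 52 mm wide, 130 mm high. Origin under its middle. Not to be disturbed.
- bits: Bystander: wooden block 60 x 110 x 35 mm with four cutters standing in it, 65 mm high in all. Origin under its middle. Not to be disturbed.

How it is judged:
On the way, in this order (a step that is already met when the one before it is completed fails the run):
1. the handle is lifted out of the home notch (value of joint handle above 0.75 rad and value of joint bolt below 0.02 m), for 0.05 s.
2. the bolt is slid along with the handle up (value of joint handle above 0.6 rad and value of joint bolt above 0.042 m), for 0.05 s.
At the end, for the whole second after the job is handed in: The bolt is through the lug (bolt above 0.045 m), the handle lies fully down in the far notch (handle below 0.12 rad), at rest (value of joint handle below 0.12 rad and value of joint bolt above 0.045 m and velocity of joint handle between -0.05 and 0.05 rad/s and velocity of joint bolt between -0.01 and 0.01 m/s); the robot touches nothing.
It fails at once if the handle forced against the notch plates or the stop (more than 20 N) (contact force between latch and comb above 20 N).
It fails at once if a bystander (nut, puck, wrench, brush, cup, oiler or bits) moved by more than 3 cm (distance of any of nut, puck, wrench, brush, cup, oiler, bits from where it was at the start of the episode above 0.03 m).
It also fails if it takes over 42 s, if anything falls off the work surface, if the arm or the gripper's body presses on something with over 40 N, if the wrist force passes 120 N, or if a joint passes its speed limit or range.

## Working session

There is one attempt and no reset: what is moved stays moved. The work goes in short steps, each a Python script; the robot and the scene stay as the last script left them, time stands still between calls to the robot, and variables do not carry over. Pictures are saved under pics/ and viewed, and the job is handed in when it is done.

```bash
ls; mkdir -p pics
python3 - <<'E'
from rig import *
import cv2
for n in("scene","top","wrist"):
    s=snapshot(n); cv2.imwrite(f"pics/{n}0.png",s["image"])
    print(n,s["fx"],s["cx"],s["cy"],{k:s[k].tolist() if hasattr(s[k],'tolist') else s[k] for k in s if k in("R","t","T_tool_cam")})
print(current_t(),current_tool_pos(),current_orientation(),current_width(),tcp_to_grasp)
E
```

```text
pics
scene 363.91283944463055 319.87641344081777 193.24578711510367 {'R': [[0.2027205645150621, 0.9791142804702092, 0.015478969668526181], [0.8400972000983425, -0.1657726125838259, -0.5164843998651443], [-0.503131262305991, 0.117705848182821, -0.856156683203456]], 't': [-0.12372210930857776, -0.4306895065747363, 1.287778290769199]}
top 389.84770876816003 324.38974396844407 200.94975461451463 {'R': [[0.0011516669306757754, -0.9998134279436449, 0.01928167437901733], [-0.9870474151839067, -0.0042297995865159576, -0.16037303069477146], [0.16042466718696652, -0.01884723054020334, -0.9868681310382431]], 't': [-0.00695658485937542, 0.5614434269911743, 1.1982431817921322]}
wrist 319.86116989783835 320.7293445306402 191.8542174038859 {'T_tool_cam': [[-6.884708967748142e-05, -0.9670048356006065, -0.2547580090696272, 0.07210727567116879], [0.9999997092346175, 0.00012690495832935538, -0.0007519480102901237, 0.0010168761665889647], [0.0007594674165959313, -0.25475798676424954, 0.9670045456920398, -0.17071531650031915], [0.0, 0.0, 0.0, 1.0]]}
0.15 [ 0.23262002 -0.52544734  0.21332957] [-3.07237446e+00 -6.49706786e-01  4.37192609e-04] 0.0910484189671957 0.0188
```

View pics/scene0.png

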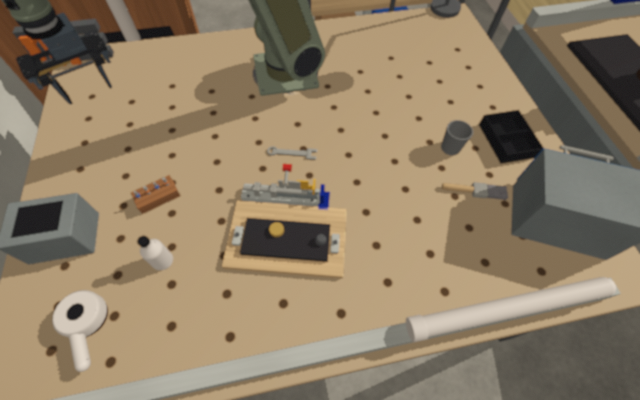

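View pics/top0.png

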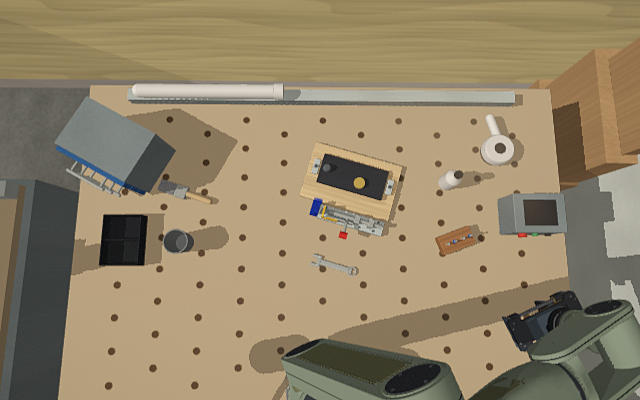

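View pics/wrist0.png

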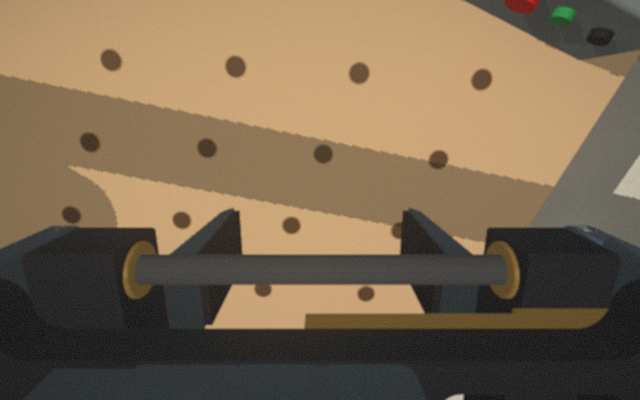

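```bash
cat > h.py <<'E'
from rig import *
import cv2, numpy as np
from scipy.spatial.transform import Rotation as Ro
def pix2w(s,u,v,z,Rw=None,tw=None):
    d=np.array([(u-s["cx"])/s["fx"],(v-s["cy"])/s["fy"],1.])
    if "R" in s: R=np.array(s["R"]);t=np.array(s["t"]);C=-R.T@t;D=R.T@d
    else:
        T=np.array(s["T_tool_cam"]);C=Rw@T[:3,3]+tw;D=Rw@T[:3,:3]@d
    return C+D*(z-C[2])/D[2]
E
python3 - <<'E'
from h import *
s=snapshot("top"); im=s["image"]
cv2.imwrite("pics/topz.png",cv2.resize(im[130:290,280:420],None,fx=4.5,fy=3.7*4.5/3.7*0.8333,interpolation=cv2.INTER_CUBIC))
for n,u,v,z in(("knob",343,235,.065),("lugtop",317,208,.06),("latchend",384,230,.05)): print(n,pix2w(s,u,v,z))
s=snapshot("scene")
for n,u,v,z in(("knob",287,167,.065),("lugtop",323,187,.06)): print(n,pix2w(s,u,v,z))
E
```

```text
knob [ 0.45164837 -0.06284888  0.065     ]
lugtop [0.53654497 0.01803761 0.06      ]
latchend [ 0.46882623 -0.19322001  0.05      ]
knob [ 0.45512744 -0.06079605  0.065     ]
lugtop [0.5343262  0.02328941 0.06      ]
```

View pics/topz.png

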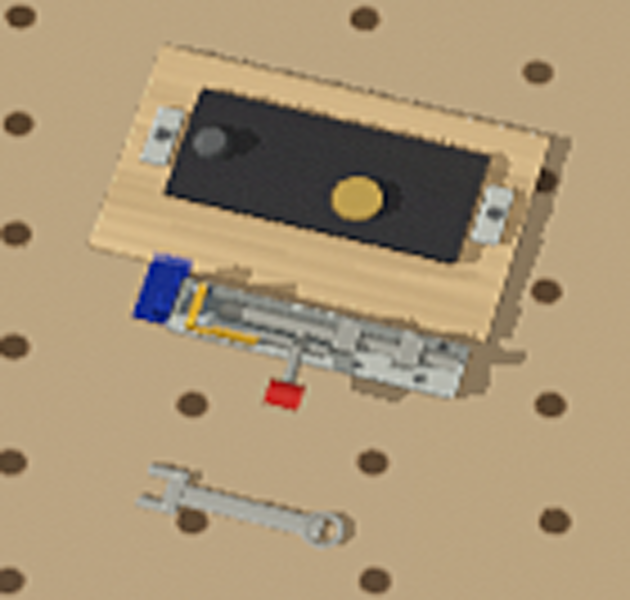

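```bash
cat >> h.py <<'E'
def frame(yaw,flip=1):
    ly=np.array([-np.sin(yaw),np.cos(yaw),0])*flip; z=np.array([0,0,-1.]); return np.column_stack([np.cross(ly,z),ly,z])
def rv(yaw,flip=1): return Ro.from_matrix(frame(yaw,flip)).as_rotvec()
E
python3 - <<'E'
from h import *
yaw=np.radians(-14.4)
for f in(1,-1): print(f,ik([.55,-.05,.2],rv(yaw,f)),ik([.453,-.062,.05],rv(yaw,f)),ik([.5,.02,.1],rv(yaw,f)))
f=1 
move_ptp([.56,-.035,.2],rv(yaw,f)); hold(.3)
p=current_tool_pos();o=current_orientation()
s=snapshot("wrist");cv2.imwrite("pics/w1.png",s["image"]);np.savez("w1.npz",p=p,o=o,**{k:s[k] for k in s})
print(p,o,current_t(),current_wrist_force())
E
```

```text
1 [-1.11484614e-01  2.93246126e-01  1.63936391e+00 -4.44089210e-16
  1.20898262e+00 -1.43095353e+00] [-1.61174713e-01  3.17583858e-01  2.05376016e+00 -4.44089210e-16
  7.70248632e-01 -1.48064363e+00] [ 1.69950416e-02  3.09240508e-01  1.89881232e+00 -4.44089210e-16
  9.33539828e-01 -1.30247387e+00]
-1 [-1.11484614e-01  2.93246126e-01  1.63936391e+00 -4.44089210e-16
  1.20898262e+00  1.71063913e+00] [-1.61174713e-01  3.17583858e-01  2.05376016e+00 -4.44089210e-16
  7.70248632e-01  1.66094903e+00] [ 1.69950416e-02  3.09240508e-01  1.89881232e+00 -4.44089210e-16
  9.33539828e-01  1.83911878e+00]
[ 0.55999635 -0.03542932  0.19999354] [ 3.94979175e-01  3.11663982e+00 -2.97816658e-05] 2.7167 [-0.73516449  0.15403202 -0.22839664]
```

View pics/w1.png

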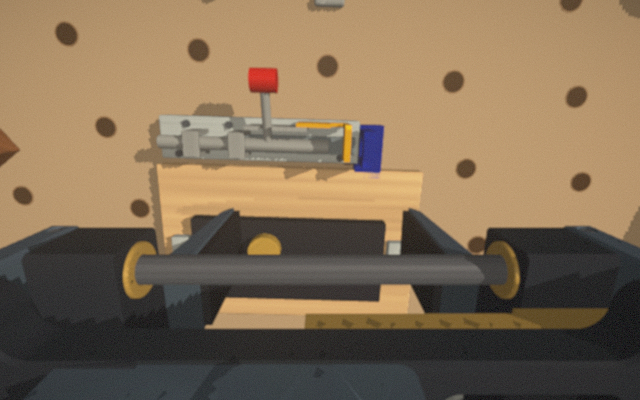

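Run:
```python
from h import *
d=np.load("w1.npz"); s={k:d[k] for k in d}; im=s["image"]
cv2.imwrite("pics/w1z.png",cv2.resize(im[55:195,145:400],None,fx=3.1,fy=3.1,interpolation=cv2.INTER_CUBIC))
i=im.astype(int); m=(i[...,2]>120)&(i[...,1]<70)&(i[...,0]<70); ys,xs=np.nonzero(m)
print("red",xs.mean(),ys.mean(),xs.min(),xs.max(),ys.min(),ys.max())
b=(i[...,0]>80)&(i[...,1]<60)&(i[...,2]<60); 
ys2,xs2=np.nonzero(b);print("blue",xs2.min(),xs2.max(),ys2.min(),ys2.max(),len(xs2))
R=Ro.from_rotvec(s["o"]).as_matrix()
k=pix2w(s,xs.mean(),ys.mean(),.062,R,s["p"]);print("knob",k)
yaw=np.radians(-14.4);ly=np.array([-np.sin(yaw),np.cos(yaw)]);lx=np.array([np.cos(yaw),np.sin(yaw)])
for u,v,z in((161,115,.022),(345,120,.022),(160,161,.018),(420,169,.018)):
  q=pix2w(s,u,v,z,R,s["p"]);print(q,(q-k)[:2]@lx,(q-k)[:2]@ly)
```

```text
red 262.69820554649266 79.61663947797716 249 276 68 91
blue 354 382 126 170 724
knob [ 0.45422418 -0.06325113  0.062     ]
[ 0.45652839 -0.18387426  0.022     ] 0.03222957097600784 -0.11626050130752882
[0.51023101 0.00377412 0.022     ] 0.03757877665763126 0.07884785897454083
[ 0.50243147 -0.20539881  0.018     ] 0.08204345683648889 -0.1256931802371545
[0.58354502 0.07299471 0.018     ] 0.09137502750783667 0.16412621006916145
```

View pics/w1z.png

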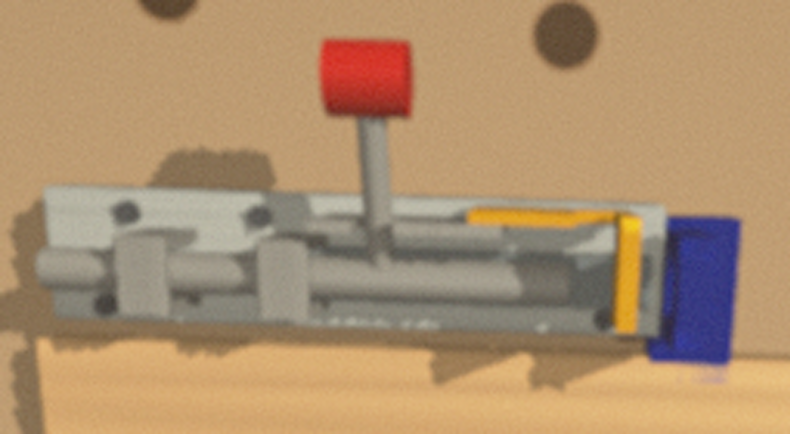

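Run:
```python
from h import *
d=np.load("w1.npz"); s={k:d[k] for k in d}
R=Ro.from_rotvec(s["o"]).as_matrix()
k=np.array([.4542,-.0633,.062])
for yd in(-16.1,):
  yaw=np.radians(yd);ly=np.array([-np.sin(yaw),np.cos(yaw)]);lx=np.array([np.cos(yaw),np.sin(yaw)])
  O=k[:2]+.061*lx
  for n,x,y,z in(("wallNear",615,290,.074),("wallFar",638,290,.074),("ridgetop?",480,235,.062),("lugL",742,290,.06),("boltL",40,268,.04),("yellowstart",468,215,.062),("base",45,187,.022),("baseR",663,205,.022),("shank",375,200,.05)):
    q=pix2w(s,145+x/3.1,55+y/3.1,z,R,s["p"]);e=q[:2]-O;print(n,(e@lx).round(4),(e@ly).round(4))
  print("O",O)
```

```text
wallNear -0.0018 0.0758
wallFar -0.002 0.0826
ridgetop? -0.0159 0.0345
lugL -0.0012 0.1166
boltL 0.0006 -0.1123
yellowstart -0.0218 0.0308
base -0.0249 -0.1168
baseR -0.025 0.0948
shank -0.025 0.0005
O [ 0.51280753 -0.08021619]
```

```bash
cat >> h.py <<'E'
YAW=np.radians(-16.1);LY=np.array([-np.sin(YAW),np.cos(YAW),0]);LX=np.array([np.cos(YAW),np.sin(YAW),0])
O=np.array([.51281,-.08022,0]); RV=rv(YAW)
OFF=-.005; DZ=-.015
def tcp(h,b):  # tcp for handle angle h, bolt b
    a=np.radians(20)+h
    return O+LX*(-.065*np.cos(a)+OFF)+LY*b+np.array([0,0,.04+.065*np.sin(a)+DZ])
def F():
    f=current_wrist_force(); return np.round([f@LX,f@LY,f[2]],2)
def st():
    e=current_tool_pos()-O; return "t",round(current_t(),2),"lat",np.round([e@LX,e@LY,e[2]],4),"F",F(),"w",round(current_width(),4)
E
python3 - <<'E'
from h import *
t=tcp(0,0)
move_ptp(t+[0,0,.07],RV); print(F())
print(move_straight(t,max_speed=.1,f_stop=8)); print(*st())
p=current_tool_pos();o=current_orientation()
s=snapshot("wrist");cv2.imwrite("pics/w2.png",s["image"])
gripper_close(8); print(*st())
s=snapshot("wrist");cv2.imwrite("pics/w3.png",s["image"])
E
```

```text
[0.51 0.   0.81]
False
t 4.18 lat [-0.0652  0.0002  0.0477] F [-0.43  0.25 -0.54] w 0.0911
t 5.27 lat [-0.0661  0.0001  0.0472] F [ 0.58  0.76 -0.26] w 0.0238
```

View pics/w3.png

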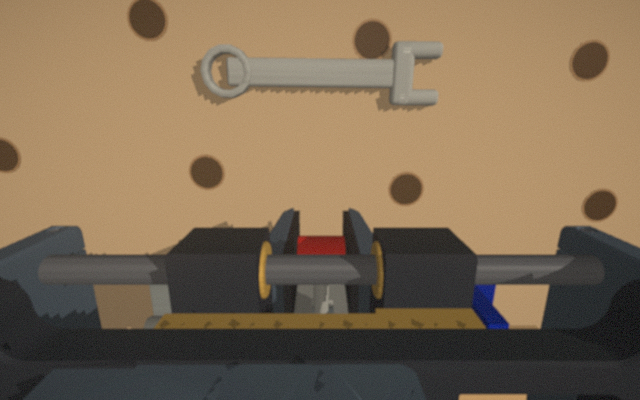

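Run:
```python
from h import *
for h in(.16,.32,.48,.64,.8,.95):
    r=move_straight(tcp(h,0),max_speed=.06,f_stop=10); print(h,r,*st())
    if r: break
s=snapshot("wrist");cv2.imwrite("pics/w4.png",s["image"])
s=snapshot("top");cv2.imwrite("pics/t4.png",cv2.resize(s["image"][130:290,280:420],None,fx=3.7,fy=3.7))
```

```text
0.16 False t 5.64 lat [-0.0617  0.0001  0.0571] F [-1.34  1.3   2.34] w 0.0238
0.32 False t 5.97 lat [-0.0558  0.      0.0658] F [-2.19  1.64  3.1 ] w 0.0235
0.48 False t 6.29 lat [-0.0483 -0.      0.0735] F [-2.89  0.34  4.49] w 0.0244
0.64 False t 6.62 lat [-0.0396 -0.      0.0799] F [-0.97  0.79  3.7 ] w 0.0236
0.8 False t 6.94 lat [-0.0302 -0.      0.0848] F [-0.21  0.8   3.72] w 0.024
0.95 False t 7.25 lat [-0.0211 -0.      0.088 ] F [ 0.17 -0.27  3.45] w 0.0243
```

View pics/w4.png

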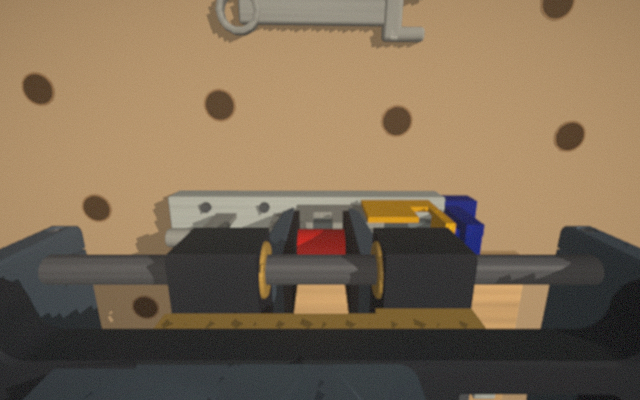

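Run:
```python
from h import *
r=move_straight(tcp(.95,.047),max_speed=.05,f_stop=10); print(r,*st())
if not r:
    r=move_straight(tcp(.95,.062),max_speed=.01,f_stop=6); print(r,*st())
    if not r:
        r=move_straight(tcp(.95,.083),max_speed=.008,f_stop=6); print(r,*st())
hold(.1);print(*st())
s=snapshot("wrist");cv2.imwrite("pics/w5.png",s["image"])
```

```text
False t 8.44 lat [-0.0225  0.0476  0.0875] F [ 1.68  2.12 -0.51] w 0.024
False t 10.09 lat [-0.0225  0.062   0.0876] F [ 1.73 -1.09 -3.15] w 0.0235
True t 11.56 lat [-0.0226  0.0722  0.0874] F [ 0.75 -0.93  3.86] w 0.024
t 11.66 lat [-0.0226  0.0722  0.0874] F [-0.51  0.1   5.51] w 0.0242
```

View pics/w5.png

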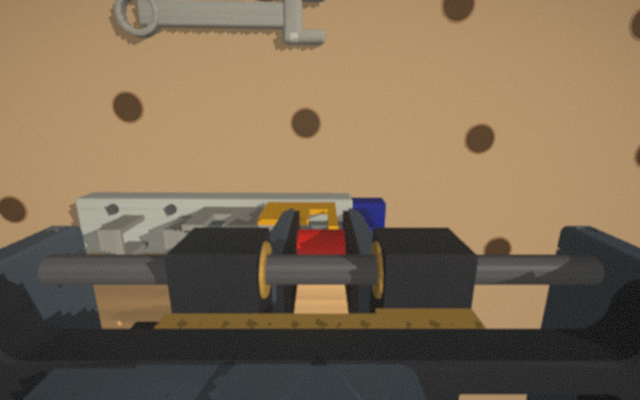

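```bash
cat >> h.py <<'E'
def avgF(n=6):
    a=[]
    for _ in range(n): hold(.02);a.append(F())
    return np.mean(a,0).round(2),np.std(a,0).round(2)
E
python3 - <<'E'
from h import *
print(*avgF())
for b in(.0712,.0715,.0718,.0721,.0724,.0727,.073):
    r=move_straight(tcp(.95,b),max_speed=.01,f_stop=8); f=avgF(); print(b,r,*f,*st()[2:4])
    if abs(f[0][1])>5: break
E
```

```text
[-1.22  0.08  6.16] [0.39 0.23 0.36]
0.0712 True [-0.6   0.69  3.19] [0.36 0.48 0.26] lat [-0.0226  0.072   0.0874]
0.0715 False [0.11 2.13 0.39] [0.27 0.45 0.26] lat [-0.0225  0.0717  0.0875]
0.0718 False [ 0.21  0.65 -0.62] [0.6  0.29 0.26] lat [-0.0225  0.0717  0.0875]
0.0721 False [ 0.7  -0.86 -0.88] [0.23 0.44 0.44] lat [-0.0225  0.0718  0.0875]
0.0724 False [ 0.52 -2.03 -1.87] [0.3  0.36 0.6 ] lat [-0.0225  0.0721  0.0875]
0.0727 False [ 0.8  -5.08 -2.04] [0.29 0.68 0.59] lat [-0.0225  0.0723  0.0875]
```

Run:
```python
from h import *
r=move_straight(tcp(.95,.0730),max_speed=.01,f_stop=8); f=avgF(); print(r,*f,*st()[2:4])
if f[0][1]<-5.6:
    move_straight(tcp(.95,.0706),max_speed=.01); print(*avgF(),*st())
```

```text
False [ 1.35 -6.27 -2.11] [0.39 0.39 0.51] lat [-0.0225  0.0723  0.0875]
[ 0.8   2.29 -3.41] [0.35 0.28 0.4 ] t 14.71 lat [-0.0224  0.0712  0.0876] F [ 0.84  1.98 -3.75] w 0.0236
```

Run:
```python
from h import *
B=.0702
for h in(.8,.64,.48,.32,.16,.04):
    r=move_straight(tcp(h,B),max_speed=.05,f_stop=9); print(h,r,*st())
    if r: break
s=snapshot("wrist");cv2.imwrite("pics/w6.png",s["image"])
```

```text
0.8 False t 15.05 lat [-0.0323  0.0702  0.0841] F [ 1.76  1.23 -4.46] w 0.0241
0.64 False t 15.41 lat [-0.0414  0.0701  0.079 ] F [ 1.3   1.28 -4.92] w 0.024
0.48 False t 15.77 lat [-0.0494  0.0701  0.0726] F [ 2.24  1.17 -3.38] w 0.0241
0.32 False t 16.12 lat [-0.0563  0.0702  0.065 ] F [ 3.78  1.09 -3.71] w 0.0241
0.16 False t 16.48 lat [-0.062   0.0702  0.0563] F [ 2.11  1.01 -3.57] w 0.0245
0.04 False t 16.79 lat [-0.0653  0.0702  0.0494] F [ 2.05 -0.15 -2.77] w 0.0237
```

View pics/w6.png

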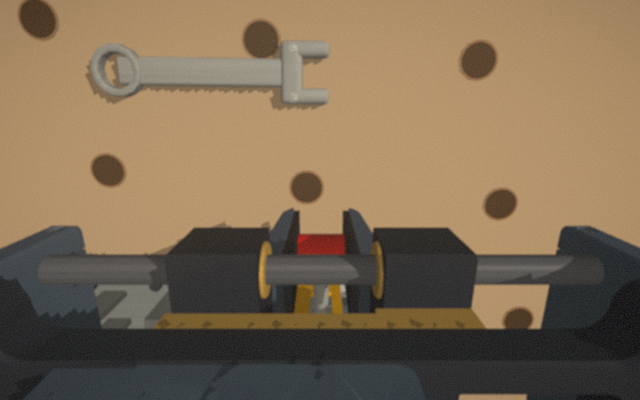

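Run:
```python
from h import *
print(move_straight(tcp(0,.0702)+[0,0,-.0005],max_speed=.02,f_stop=5),*st())
open_gripper(); print(*st())
p=current_tool_pos()
print(move_straight(p+[0,0,.1],max_speed=.1,f_stop=10),*st())
move_ptp(O+LX*.03+LY*.045+np.array([0,0,.2]),RV); hold(.2)
p=current_tool_pos();o=current_orientation()
s=snapshot("wrist");cv2.imwrite("pics/w7.png",s["image"])
cv2.imwrite("pics/w7z.png",cv2.resize(s["image"][55:195,145:400],None,fx=3.1,fy=3.1,interpolation=cv2.INTER_CUBIC))
i=s["image"].astype(int); m=(i[...,2]>120)&(i[...,1]<70)&(i[...,0]<70); ys,xs=np.nonzero(m)
k=pix2w(s,xs.mean(),ys.mean(),.062,Ro.from_rotvec(o).as_matrix(),p)-O; print("knob lat",k@LX,k@LY,len(xs),current_t())
s=snapshot("top");cv2.imwrite("pics/t7.png",s["image"])
```

```text
True t 17.05 lat [-0.0657  0.0702  0.0477] F [-0.59 -0.45  2.68] w 0.0241
t 18.15 lat [-0.0653  0.0703  0.0473] F [-0.02  0.58 -0.09] w 0.0913
False t 19.3 lat [-0.0657  0.0702  0.1467] F [ 0.39  0.02 -0.34] w 0.0914
knob lat -0.06118221015718632 0.06983847606973986 586 20.075
```

View pics/w7z.png

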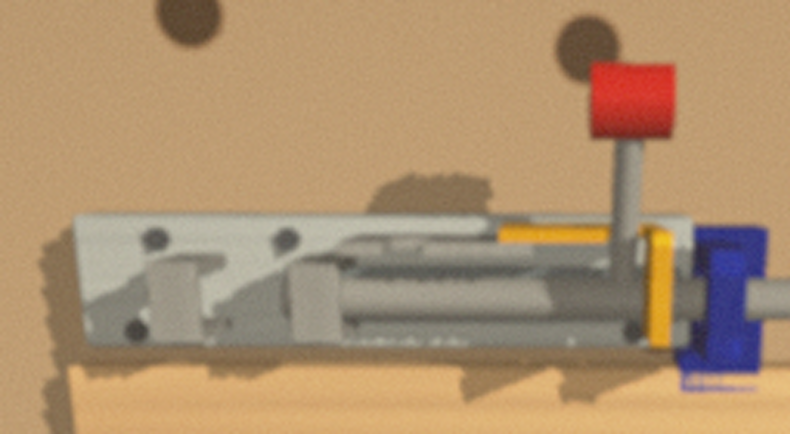

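View pics/t7.png

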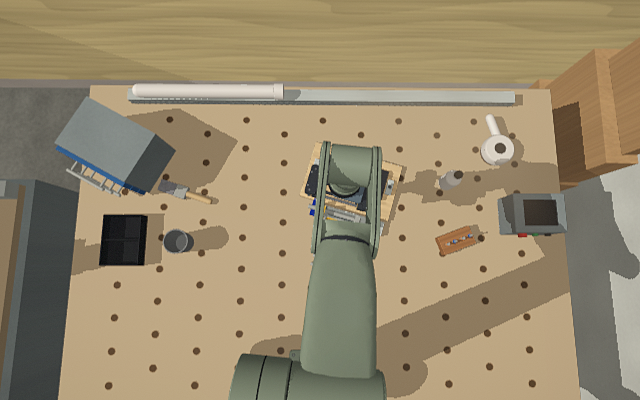

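```bash
python3 -c "
from h import *
print(*st()); sign_off()"
```

```text
t 20.12 lat [0.029  0.0453 0.1996] F [-0.45 -0.05 -0.33] w 0.0906
the job is handed in; nothing more can be done
```

The pallet is locked and the job was handed in at about 20 s of the 42 s allowed; no verdict was reported.

**What I did:**
- I gripped the knob by its flat ends with 8 N and swung the handle up to about 0.95 rad.
- I slid the bolt slowly until it met the stop at about 0.072 m. The camera had put it at about 0.071 m.
- I backed off about 2 mm, lowered the handle into the far notch, released it and moved clear.

**Last checks:**
- The final wrist picture shows the bolt through the blue lug and the shank in the far notch beside the yellow stop wall.
- The knob measures 61.2 mm from the bolt's axis, with the bolt at about 0.070 m. That matches the 61 mm it should have when fully down.
- The wrist force reads near zero, so the arm touches nothing.
- The wrench had not shifted in the wrist view before release, and the cup, brush, oiler and bits look unmoved in the last top view. The arm hid the nut, puck and wrench there, so I could not recheck those three.

**One check that disagreed:** the first "stop met" signal was mostly a change in vertical force. I confirmed the contact with 0.3 mm steps. The force along the bolt rose to about 6 N while the tool stalled, well under the 20 N limit.

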